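# Copy the slope of one barcode-reading stand to its twin with a locking bevel gauge

### The job

Two tilting tube-reading stands stand parallel on the desk, facing you: the wide one already has the right slope, and the narrow one must get the same. Push the bevel gauge, standing on the table, nose-first into the foot of the wide board until its steel blade lies flush on the board and its knuckle touches, and press the gauge's lock lever fully down there; then carry the locked gauge to the narrow stand and push it into the foot of that board until the blade has swung the board back flush and the knuckle touches, and leave the gauge standing there, still locked and let go. Move the narrow board with the gauge only, not with the fingers, leave the wide board's slope as it is, and do not disturb the vials and the carton.

Things in the scene. Friction and masses are not known exactly. Their poses are not given: they have to be found in the camera images.
- bevel: bevel gauge, loose, 0.5 kg: dark steel stock 108 x 34 x 20 mm on the table, steel blade hinged at the nose, lock lever on top, leaning wooden grip at the rear. Origin on the underside below the blade's hinge axis; +x ahead over the nose, +z up; stock from x = -120 to -12 mm
- grip (a point): middle of the gauge's wooden grip: a plate 14 mm thick, 30 mm wide (along the gauge's x), 72 mm long, that rises from x = -98, y = 0, z = 18 mm of the gauge and leans 30 degrees from vertical to the gauge's right (-y), so it is taken across its thickness with the tool leaning 30 degrees to that side; this point is 44 mm up it
- blade: gauge's blade, 75 long, 22 wide, 6 mm thick. Origin in the round knuckle (radius 10 mm) on the hinge axis, 14 mm above the gauge's underside; +z up the blade, +y along the axis; its front face, x = +10 mm, is tangent to the knuckle. Leans ahead, farther than the wide board. Unlocked, half a newton at the tip turns it and it stays; pushing it into a board tips it up
- lock_lever (a joint): gauge's lock lever: 0 standing up (blade free), 0.70 rad fully down (blade's hinge holds 0.3 N m); goes down under about 5 N straight down on its pad and stays where it is left
- lever_pad (a point): top of the black thumb pad (16 x 22 mm) at the lever's end, 42 mm behind the lever's hinge, which is at x = -24, z = 28 mm of the gauge; the pad is 58 mm above the table when up and 31 mm when fully down
- ref_board: tilting board of the wide stand: aluminium plate 82 mm wide, 110 long, 6 thick, hinged 5 mm above its lower edge. Origin mid-width on the hinge line, 9 mm above the table; +z up the board, +x into it (front face, the gauge's side: plane x = 0), +y along the hinge. A steel arc of 68 mm radius at each side. Already set (17 to 32 degrees back from vertical); very stiff hinge
- new_board: tilting board of the narrow stand: aluminium plate 62 mm wide, 110 long, 6 thick, hinged 5 mm above its lower edge. Origin mid-width on the hinge line, 9 mm above the table; +z up the board, +x into it (front face, the gauge's side: plane x = 0), +y along the hinge. A steel arc of 68 mm radius at each side. Starts nearly upright; gives way at 0.07 N m (about 1 N near the top) and stays
- ref_top (a point): middle of the upper edge of the wide board, on its front face
- vial_0: dropper vial with a green cap, 19 mm across, 56 mm tall, bystander; origin at the centre of its underside
- vial_1: dropper vial with a white cap, 19 mm across, 56 mm tall, bystander; origin at the centre of its underside
- swab_box: carton 56 x 106 x 48 mm, bystander; origin at the centre of its underside
Things that resemble listed ones, but are neither listed nor needed, are in the scene too. Leave any green look-alike of the part that bears ref_board alone.

How it is judged:
By the outcome, as a careful person would: the job done as asked, in the order asked, and still so for the second after the job is handed in, with the robot touching nothing.
It also fails if it takes over 67 s, if anything falls off the work surface, if the arm or the gripper's body presses on something with over 40 N, if the wrist force passes 120 N, or if a joint passes its speed limit or range.

### The arm

A 6-joint arm with a two-finger parallel gripper is mounted at the origin on a cart in front of the work surface, level with it; the furniture and walls round the work are solid. World frame = base frame: x ahead of the robot, y to its left, z up, the work surface at z = 0. Lengths are in m, angles in rad, forces in N, time in s.
With the tool pointing down it reaches from about 0.3 to 0.775 m from the base axis. Payload 14.6 kg.
Tool frame: the origin (TCP) lies midway between the tips of the shut fingers; the grasp point (between the pads) lies 19 mm behind it (ctrl.pinch_z is the distance from the TCP to the grasp point, in m); z points along the fingers, y is the line along which they close (so a half turn about z gives the same grasp; the last joint's range is limited). The gripper opens to 94 mm and grips with 3 to 60 N. Pads are 16 mm wide; open, the fingers measure 119 mm over their backs; the gripper's body (75 mm by 177 mm) begins 78 mm behind the grasp point.
Start: joints at [1.279, 0.3, 1.521, -0, 1.321, -0.067], TCP at [0.123, 0.536, 0.205] pointing down, gripper open.
Joint ranges: [-3.03, 3.03], [-0.79, 2.21], [0.23, 2.52], [-1.04, 4.18], [0, 3.07], [-2.55, 2.55]. Speed limits (rad/s): [2.22, 2.22, 2.57, 3.14, 3.14, 3.14].

### API

Orientations are given as [roll, pitch, yaw] about the fixed x, y, z axes, in that order (R = Rz(yaw) Ry(pitch) Rx(roll)).
In Python, from station import ctrl gives the robot as it stands.
- The arm moves only by the tool jog_arm, never from a script. Its argument "motion" is a list of rows, each a list of 7 numbers: the shift along the tool's x, y, z in m, then the turn, a rotation vector about the tool's x, y, z in rad, then the opening, from -1 (shut) to 1 (fully open). In form: [[tx, ty, tz, rx, ry, rz, gripper], ...]. A call has 1 to 5 rows; each row shifts and turns the commanded pose from where the row before left it, along the tool's axes as they then stand; what a row does not reach is not made up. A row lasts 1/10 s, in which the tool goes at most 50 mm and 8.59 degrees, less where a joint would pass 70% of its speed; a pose out of reach is approached as far as the arm can. A call is refused whole if a number of a shift passes 0.05 or a number of a turn 0.15, either way. A call with a gripper value outside its range is refused whole. The fingers move at their own pace and stop on an object; "squeeze" is the grip in N (left out, the last holds). Time passes only in rows, so rows that do not move let the fingers close. It gives the time, the measured TCP pose, the force, the opening and the grip force at its end, in the units of the state.
- ctrl.get_obs(): the state, without advancing time (a new reading comes with each control period).
- ctrl.camera(name): name is "scene" or "top"; returns the picture (400x640x3 uint8, red, green, blue); there is no depth.
- ctrl.camera_model(name): a dict with "intrinsics" (3x3 intrinsics, pixels), "rvec" (rotation vector, rad) and "tvec" (3), from world to camera coordinates, as OpenCV has them. Camera axes: x right, y down, z forward; pixel columns grow to the right and rows downward; lengths in m; the calibration is good to about 2 mm. A picture is of the moment at which its call begins. camera_model takes no time and is no camera call.
- ctrl.hand_in(): hands the job in; it is judged then, once.
The state is a dict: "time_s": time; "qpos": joint angles; "joint_vel": joint speeds; "tau": joint torques, N m; "ee_pos": TCP position; "eef_rot": TCP orientation; "force": force on the tool from outside, world axes, zero at the start; "moment": the same for the moment, N m; "grip_width": finger opening in m; "grip_force": force on a finger pad.
Only numpy, scipy, OpenCV 4.12 (cv2) and the standard library are available. Lean on these libraries where they do the work, as an engineer would, in place of code of your own. Each camera call takes 0.05 s, during which the arm holds its last target. There are 200 camera calls.

## Working session

There is one attempt and no reset: what is moved stays moved. The work goes in short steps, Python scripts to look and compute and a tool call to move; the robot and the scene stay as the last step left them, time stands still between calls to the robot, and variables do not carry over. Pictures are saved under pics/ and viewed, at most 10 in all, crops included, and the job is handed in when it is done.

Besides the shell and the picture viewer there is one more tool, called after ">>>" as a command line: name --pt "numbers of a row" for each row, then --argument value for the rest. jog_arm: Moves the arm, as the interface text tells. Its arguments: {"type":"object","properties":{"motion":{"type":"array"},"squeeze":{"type":"number"}},"required":["motion"]}

```bash
ls; mkdir -p pics
python3 - <<'E'
from station import ctrl
import cv2
for n in("scene","top"):
    im=ctrl.camera(n); cv2.imwrite(f"pics/{n}0.png",cv2.cvtColor(im,cv2.COLOR_RGB2BGR))
    print(n,ctrl.camera_model(n))
print(ctrl.get_obs(),ctrl.pinch_z)
E
```

```text
pics
scene {'intrinsics': array([[368.49600318,   0.        , 325.11554213],
       [  0.        , 368.49600318, 199.80326712],
       [  0.        ,   0.        ,   1.        ]]), 'rvec': array([ 1.81311979, -0.91899945,  0.61356556]), 'tvec': array([-0.22661696,  0.3249928 ,  0.37876623])}
top {'intrinsics': array([[369.96887064,   0.        , 319.56459224],
       [  0.        , 369.96887064, 205.27304085],
       [  0.        ,   0.        ,   1.        ]]), 'rvec': array([ 2.12355718, -2.13787449,  0.1602448 ]), 'tvec': array([0.14479059, 0.6012924 , 0.88719389])}
{'time_s': 0.1, 'qpos': array([ 1.27938738e+00,  3.00398620e-01,  1.52148578e+00, -7.45468666e-06,
        1.32072174e+00, -6.66008550e-02]), 'joint_vel': array([ 8.92018886e-06, -1.89746322e-03, -3.74896362e-04, -8.15915796e-04,
       -6.89912605e-04,  2.38178419e-05]), 'tau': array([ 3.31959818e-04, -5.32641470e+01, -3.53278720e+01,  7.09196040e-02,
        2.34952132e-02, -9.10527751e-05]), 'ee_pos': array([0.12254521, 0.53594031, 0.20496641]), 'eef_rot': array([-3.14058094e+00, -6.02438593e-05,  2.91678638e+00]), 'force': array([-0.21398976, -0.2633957 , -0.29122075]), 'moment': array([ 0.01777004,  0.05146145, -0.0068755 ]), 'grip_force': 0.0, 'grip_width': 0.09417255987875191} 0.0188
```

View pics/scene0.png

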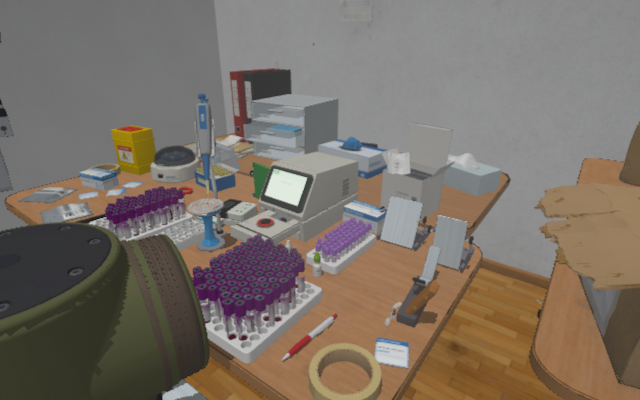

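View pics/top0.png

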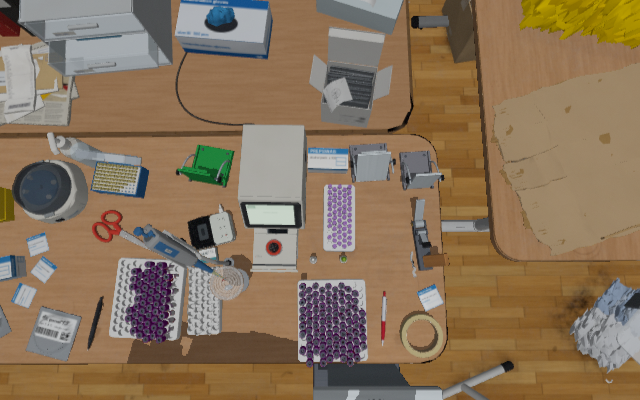

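The gauge is at top (420,235) with its nose toward the stands. The wide stand is at (370,162), the narrow one at (420,168), the vials at (313,258) and (343,257), and the carton at (328,160). Next I'll enlarge these areas.

```bash
cat > h.py <<'E'
import numpy as np, cv2
from scipy.spatial.transform import Rotation as R
from station import ctrl
def cam(n):
    m=ctrl.camera_model(n); return m["intrinsics"],m["rvec"],m["tvec"]
def proj(n,P):
    K,r,t=cam(n); return cv2.projectPoints(np.array(P,float).reshape(-1,3),r,t,K,None)[0].reshape(-1,2)
def plane(n,uv,z):
    K,r,t=cam(n); Rm=cv2.Rodrigues(r)[0]; c=-Rm.T@t
    d=Rm.T@np.linalg.inv(K)@np.array([uv[0],uv[1],1.]); return c+d*(z-c[2])/d[2]
def tri(uv1,uv2): # scene, top
    Ps=[]
    for n in("scene","top"):
        K,r,t=cam(n); Ps.append(K@np.c_[cv2.Rodrigues(r)[0],t])
    X=cv2.triangulatePoints(Ps[0],Ps[1],np.array(uv1,float).reshape(2,1),np.array(uv2,float).reshape(2,1)); return (X[:3]/X[3]).ravel()
def shot(crops,f):
    outs=[]
    for n,x0,y0,w,h,s in crops:
        im=cv2.cvtColor(ctrl.camera(n),cv2.COLOR_RGB2BGR)[y0:y0+h,x0:x0+w]
        im=cv2.resize(im,None,fx=s,fy=s,interpolation=cv2.INTER_CUBIC)
        for x in range((-x0)%10,w,10):
            cv2.line(im,(x*s,0),(x*s,4 if (x+x0)%50 else 14),(0,0,255),1)
            if (x+x0)%20==0: cv2.putText(im,str(x+x0),(x*s,24),0,.35,(0,0,255),1)
        for y in range((-y0)%10,h,10):
            cv2.line(im,(0,y*s),(4 if (y+y0)%50 else 14,y*s),(0,0,255),1)
            if (y+y0)%20==0: cv2.putText(im,str(y+y0),(6,y*s+4),0,.35,(0,0,255),1)
        outs.append(im)
    H=max(o.shape[0] for o in outs)
    cv2.imwrite(f,np.hstack([cv2.copyMakeBorder(o,0,H-o.shape[0],0,0,0) for o in outs]))
E
python3 - <<'E'
from h import *
shot([("top",345,140,100,70,8)],"pics/t1.png")
shot([("top",400,190,50,90,6),("scene",375,185,100,145,4)],"pics/g1.png")
E
```

```text
(no output)
```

View pics/t1.png

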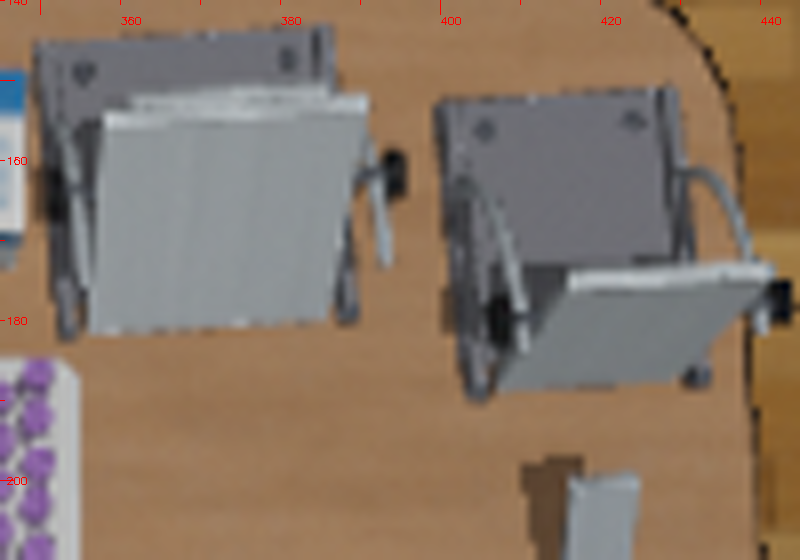

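View pics/g1.png

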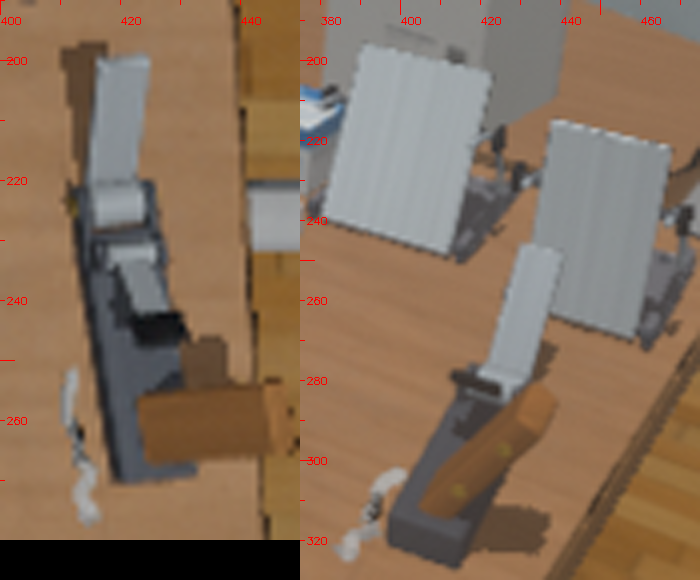

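The enlarged views show the corners of both boards, the blade tip and the rear of the stock clearly, so I'll fit poses to them.

```bash
cat > fit.py <<'E'
from h import *
from scipy.optimize import least_squares
o=.43
def board(w,uv,x0):
    h=w/2
    L=[(0,h,.105),(0,-h,.105),(0,h,-.005),(0,-h,-.005)]
    def pts(p):
        M=R.from_euler('z',p[2])*R.from_euler('y',p[3])
        return M.apply(L)+[p[0],p[1],.009]
    def f(p):
        P=pts(p); r=[]
        for n in uv:
            q=proj(n,P)
            for i,c in uv[n].items(): r+=list(q[i]-(np.array(c)-o))
        return np.array(r)
    s=least_squares(f,x0,loss='soft_l1'); p=s.x; print("board",p.round(4),np.degrees(p[2:]).round(1),f(p).round(1)); return p
T=lambda x,y:(x/8+345,y/8+140)
S=lambda x,y:((x-300)/4+375,y/4+185)
G=lambda x,y:(x/6+400,y/6+190)
if __name__=="__main__":
    b=plane("top",(370,181),.0)
    wide=board(.082,{"top":{0:T(105,125),1:T(366,111),2:T(90,333),3:T(325,318)},"scene":{0:S(362,43),1:S(490,72),2:S(322,220),3:S(450,256)}},[b[0],b[1],0,.4])
    b=plane("top",(420,188),.0)
    nar=board(.062,{"top":{0:T(568,290),1:T(770,278),2:T(497,392),3:T(690,382)},"scene":{0:S(551,120),1:S(670,148),3:S(638,338)}},[b[0],b[1],0,.1])
    uv={"top":{0:G(113,482),1:G(195,470),2:G(73,190),3:G(97,58),4:G(150,57)},"scene":{0:S(388,540),1:S(458,568),5:S(390,517),6:S(462,545),3:S(521,243),4:S(563,252)}}
    def gp(p):
        L=np.array([(-.12,.017,0),(-.12,-.017,0),(-.012,.017,.020),0,0,(-.12,.017,.02),(-.12,-.017,.02)],dtype=object)
        A=R.from_euler('y',p[3]).apply([(.007,.011,.075),(.007,-.011,.075)])+[0,0,.014]
        Q=np.array([A[i-3] if i in(3,4) else L[i] for i in range(7)],float)
        return R.from_euler('z',p[2]).apply(Q)+[p[0],p[1],0]
    def f(p):
        P=gp(p); r=[]
        for n in uv:
            q=proj(n,P)
            for i,c in uv[n].items(): r+=list(q[i]-(np.array(c)-o))
        return np.array(r)
    b=plane("top",(418,215),0)
    s=least_squares(f,[b[0],b[1],0,.6],loss='soft_l1'); p=s.x
    print("gauge",p.round(4),np.degrees(p[2:]).round(1),f(p).round(1))
    M=R.from_euler('z',p[2])
    print("grip",M.apply([-.098,-.022,.018+.044*.866])+[p[0],p[1],0])
    for n,uvv in(("vials",(313,262)),("",(343,261)),("box",(328,160))): print(n,plane("top",uvv,0.0))
E
python3 fit.py
```

```text
board [0.6788 0.0035 0.0604 0.3799] [ 3.5 21.8] [-0.   0.1  1.  -0.4 -0.3 -0.   0.9 -0.2 -0.6 -0.1  0.3  0.2 -0.5 -0.5
 -0.4 -0. ]
board [ 0.6558 -0.122   0.0691  0.0744] [4.  4.3] [ 0.6 -0.2  1.3 -0.6 -0.2 -0.  -1.2 -0.5 -0.4  0.5  0.2  0.7 -1.   0.7]
gauge [ 0.5612 -0.1162  0.1181  0.6886] [ 6.8 39.5] [ 0.  -0.4 -0.6 -0.   1.6  6.2  0.2  0.1  0.2 -0.9 -1.   1.5  0.6  1.3
 -0.5 -1.9  0.8 -2.1 -0.4 -0.5 -0.1  0. ]
grip [ 0.46642809 -0.14956079  0.056104  ]
vials [0.46084025 0.15930826 0.        ]
 [0.46296199 0.08117176 0.        ]
box [0.73526086 0.11767536 0.        ]
```

```bash
cat > go.py <<'E'
# go.py yaw lean_deg x y z : tool target whose GRASP point is at xyz (lean about gauge x, to the right)
import sys
from h import *
def target(yaw,lean):
    l=np.radians(lean); M=R.from_euler('z',yaw).as_matrix()
    y=M@[0,np.cos(l),np.sin(l)]; z=M@[0,np.sin(l),-np.cos(l)]
    return R.from_matrix(np.c_[np.cross(y,z),y,z])
def main(yaw,lean,p):
    s=ctrl.get_obs(); C=R.from_euler('xyz',s["eef_rot"]); T=target(yaw,lean)
    tcp=np.array(p)+T.as_matrix()[:,2]*ctrl.pinch_z
    d=tcp-s["ee_pos"]
    print("t",round(s["time_s"],2),"grasp now",(s["ee_pos"]-C.as_matrix()[:,2]*ctrl.pinch_z).round(4),"dworld",d.round(4))
    print("rotvec",(C.inv()*T).as_rotvec().round(4),"shift before rot",C.inv().apply(d).round(4),"after rot",T.inv().apply(d).round(4))
    print("F",s["force"].round(1),"q",s["qpos"].round(2),"w",round(s["grip_width"],4),"gf",s["grip_force"])
if __name__=="__main__":
    a=list(map(float,sys.argv[1:])); main(a[0],a[1],a[2:5])
E
python3 - <<'E'
from go import *
T=target(.118,30); z=T.as_matrix()[:,2]
g=np.array([.4664,-.1496,.0561]); print(g-z*.09)
main(.118,30,g-z*.09)
E
```

```text
[ 0.47169769 -0.19428707  0.13404229]
t 0.25 grasp now [0.1226 0.5361 0.224 ] dworld [ 0.348  -0.721  -0.0874]
rotvec [-0.5189  0.0896 -0.335 ] shift before rot [-0.5    -0.6252  0.0877] after rot [-0.2607 -0.6993 -0.3028]
F [-0.3  0.6  0. ] q [ 1.28  0.3   1.52  0.    1.32 -0.07] w 0.0942 gf 0.0
```

>>> jog_arm --pt "-0.02 -0.025 0 0 0 0 0" --pt "-0.028 -0.035 0 0 0 0 0" --pt "-0.028 -0.035 0 0 0 0 0" --pt "-0.028 -0.035 0 0 0 0 0" --pt "-0.028 -0.035 0 0 0 0 0"

```text
time_s: 0.75
ee_pos: [0.2148, 0.3442, 0.2054]
eef_rot: [3.141, 0.0, 2.917]
force: [1.0, 0.5, 0.3]
grip_width: 0.0575
grip_force: 0.0
```

>>> jog_arm --pt "-0.028 -0.035 0 0 0 0 0" --pt "-0.028 -0.035 0 0 0 0 0" --pt "-0.028 -0.035 0 0 0 0 0" --pt "-0.028 -0.035 0 0 0 0 0" --pt "-0.028 -0.035 0 0 0 0 0"

```text
time_s: 1.25
ee_pos: [0.3123, 0.1424, 0.2057]
eef_rot: [3.141, 0.001, 2.917]
force: [1.4, 0.8, 0.1]
grip_width: 0.0472
grip_force: 0.0
```

>>> jog_arm --pt "-0.028 -0.035 0 0 0 0 0" --pt "-0.028 -0.035 0 0 0 0 0" --pt "-0.028 -0.035 0 0 0 0 0" --pt "-0.028 -0.035 0 0 0 0 0" --pt "-0.02 -0.025 0 0 0 0 0"

```text
time_s: 1.75
ee_pos: [0.4044, -0.0486, 0.2055]
eef_rot: [-3.141, 0.0, 2.915]
force: [0.9, 0.6, -0.0]
grip_width: 0.047
grip_force: 0.0
```

>>> jog_arm --pt "0 0 0 -0.13 0.022 -0.084 0" --pt "0 0 0 -0.13 0.022 -0.084 0" --pt "0 0 0 -0.13 0.022 -0.084 0" --pt "0 0 0 -0.13 0.022 -0.084 0" --pt "0 0 0 0 0 0 0"

```text
time_s: 2.25
ee_pos: [0.4037, -0.0474, 0.2044]
eef_rot: [2.634, -0.003, -3.038]
force: [0.5, 1.1, 0.0]
grip_width: 0.0472
grip_force: 0.0
```

```bash
python3 go.py .118 30 .4717 -.1943 .1340
```

```text
t 2.25 grasp now [ 0.4047 -0.0565  0.2208] dworld [ 0.0669 -0.1376 -0.0867]
rotvec [-0.0156  0.0043 -0.0136] shift before rot [-0.0525 -0.1677  0.0057] after rot [-0.0502 -0.1685  0.0028]
F [0.5 1.1 0. ] q [-0.48  0.12  1.82  0.42  1.5  -2.25] w 0.0472 gf 0.0
```

>>> jog_arm --pt "-0.012 -0.04 0.001 0 0 0 0" --pt "-0.012 -0.04 0.001 0 0 0 0" --pt "-0.012 -0.04 0.001 0 0 0 0" --pt "-0.012 -0.04 0.001 -0.016 0.004 -0.014 0" --pt "0 0 0 0 0 0 0"

```text
time_s: 2.75
ee_pos: [0.4661, -0.1804, 0.121]
eef_rot: [2.621, -0.003, -3.026]
force: [0.3, 1.0, -0.3]
grip_width: 0.047
grip_force: 0.0
```

```bash
python3 go.py .118 30 .4717 -.1943 .1340
python3 - <<'E'
from h import *
shot([("top",395,195,60,85,6),("scene",370,200,100,130,4)],"pics/g2.png")
E
```

```text
t 2.75 grasp now [ 0.4672 -0.1897  0.1373] dworld [ 0.0045 -0.0045 -0.0033]
rotvec [-0.0033 -0.0021 -0.0034] shift before rot [-0.004  -0.006   0.0004] after rot [-0.004  -0.006   0.0003]
F [ 0.3  1.  -0.3] q [-0.64  0.48  1.57  0.37  1.48 -2.43] w 0.047 gf 0.0
```

View pics/g2.png

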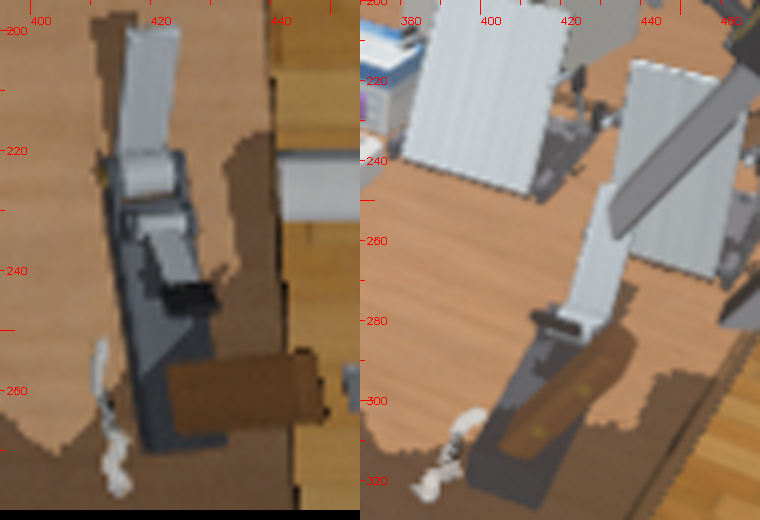

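The fingers are beside the grip and clear of it. Top shows the grip plate at (422–448, 254–267) and the lever pad at (426,245). I'll check the fitted pose against those.

Run:
```python
from h import *
M=R.from_euler('z',.1181)
P=[]
for u in(.02,.072):
    for x in(-.083,-.113): P.append([x,-u*.5+.006,.018+u*.866+.0035])
P.append([-.054,0,.058]); P=M.apply(P)+[.5612,-.1162,0]
print((proj("top",P)+.43).round(1).tolist(),"\n",(proj("scene",P)+.43).round(1).tolist())
```

```text
[[428.6, 254.1], [430.7, 266.2], [444.6, 252.2], [446.9, 264.8], [427.1, 242.3]] 
 [[416.3, 295.5], [411.2, 305.3], [434.3, 278.6], [429.6, 288.2], [419.9, 277.4]]
```

```bash
python3 go.py .118 30 .464 -.1498 .0561
```

```text
t 2.85 grasp now [ 0.4671 -0.1876  0.1405] dworld [-0.0031  0.0379 -0.0844]
rotvec [-0.0051  0.     -0.0004] shift before rot [-0.0014 -0.0088  0.0921] after rot [-0.0014 -0.0093  0.0921]
F [-0.6  0.1 -0.6] q [-0.64  0.47  1.57  0.37  1.48 -2.43] w 0.0469 gf 0.0
```

>>> jog_arm --pt "-0.001 -0.009 0.02 0 0 0 0" --pt "0 0 0.025 0 0 0 0" --pt "0 0 0.02 0 0 0 0" --pt "0 0 0 0 0 0 0" --pt "0 0 0 0 0 0 0"

```text
time_s: 3.35
ee_pos: [0.4646, -0.1539, 0.0654]
eef_rot: [2.624, 0.003, -3.022]
force: [-0.3, 0.6, 0.0]
grip_width: 0.047
grip_force: 0.0
```

```bash
python3 go.py .118 30 .464 -.1498 .0561
```

```text
t 3.35 grasp now [ 0.4657 -0.1632  0.0817] dworld [-0.0017  0.0135 -0.0255]
rotvec [-0.006   0.0017  0.0031] shift before rot [ 0.0002 -0.0009  0.0289] after rot [ 0.0001 -0.001   0.0289]
F [-0.3  0.6  0. ] q [-0.6   0.53  1.65  0.39  1.34 -2.46] w 0.047 gf 0.0
```

>>> jog_arm --pt "0 -0.001 0.015 0 0 0 0" --pt "0 0 0.014 0 0 0 0" --pt "0 0 0 0 0 0 0" --pt "0 0 0 0 0 0 -0.4" --pt "0 0 0 0 0 0 -0.6" --squeeze 10

```text
time_s: 3.85
ee_pos: [0.463, -0.1411, 0.0388]
eef_rot: [2.623, 0.003, -3.023]
force: [0.8, -0.7, 1.3]
grip_width: 0.0345
grip_force: 0.0
```

>>> jog_arm --pt "0 0 0 0 0 0 -1" --pt "0 0 0 0 0 0 -1" --pt "0 0 0 0 0 0 -1" --pt "0 0 0 0 0 0 -1" --squeeze 40

```text
time_s: 4.25
ee_pos: [0.4627, -0.1406, 0.0385]
eef_rot: [2.621, 0.002, -3.023]
force: [0.4, 1.4, 5.0]
grip_width: 0.0137
grip_force: 40.0
```

```bash
python3 go.py .0635 30 .464 -.1498 .0561;python3 - <<'E'
from h import *
shot([("top",395,195,60,85,6),("scene",370,200,100,130,4)],"pics/g3.png")
E
```

```text
t 4.25 grasp now [ 0.4638 -0.1499  0.0549] dworld [0.0007 0.0002 0.0013]
rotvec [-0.0031 -0.0258  0.0492] shift before rot [-0.0007  0.0007 -0.0011] after rot [-0.0007  0.0007 -0.001 ]
F [0.4 1.4 5. ] q [-0.59  0.55  1.68  0.41  1.28 -2.47] w 0.0137 gf 39.99719560146332
```

View pics/g3.png

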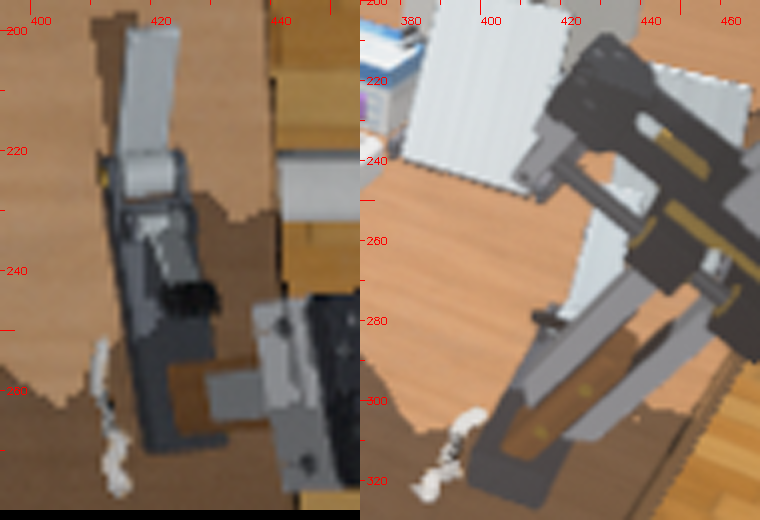

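The plate is gripped squarely (13.7 mm wide, 40 N). Next: lift a little, align the yaw, and move in front of the wide board.

>>> jog_arm --pt "0 0.004 -0.007 0 0 0 -1" --pt "0 0.0045 -0.0075 0 0 0 -1" --pt "0 0.004 -0.0075 0 0 0 -1" --pt "-0.006 0.017 0.01 0 -0.013 0.025 -1" --pt "-0.006 0.017 0.01 0 -0.013 0.025 -1" --squeeze 58

```text
time_s: 4.85
ee_pos: [0.4706, -0.1003, 0.0636]
eef_rot: [2.622, 0.0, -3.081]
force: [0.4, -0.7, -6.8]
grip_width: 0.014
grip_force: 58.0
```

>>> jog_arm --pt "-0.007 0.017 0.01 0 0 0 -1" --pt "-0.006 0.017 0.01 0 0 0 -1" --pt "-0.006 0.017 0.01 0 0 0 -1" --pt "-0.006 0.017 0.009 0 0 0 -1" --pt "0 0 0 0 0 0 -1"

```text
time_s: 5.35
ee_pos: [0.4905, -0.0189, 0.0634]
eef_rot: [2.622, -0.0, -3.077]
force: [-0.3, -0.0, -5.6]
grip_width: 0.0135
grip_force: 58.0
```

```bash
python3 go.py .064 30 .494 -.0305 .0555;python3 - <<'E'
from h import *
shot([("top",345,150,70,120,5),("scene",370,190,100,140,4)],"pics/g4.png")
E
```

```text
t 5.35 grasp now [ 0.4911 -0.0282  0.0797] dworld [ 0.0029 -0.0023 -0.0242]
rotvec [-0.0037 -0.0006  0.0009] shift before rot [-0.0028 -0.0141  0.0198] after rot [-0.0028 -0.0142  0.0197]
F [-0.3 -0.  -5.6] q [-0.37  0.46  1.76  0.5   1.2  -2.25] w 0.0135 gf 58.00270736217499
```

View pics/g4.png

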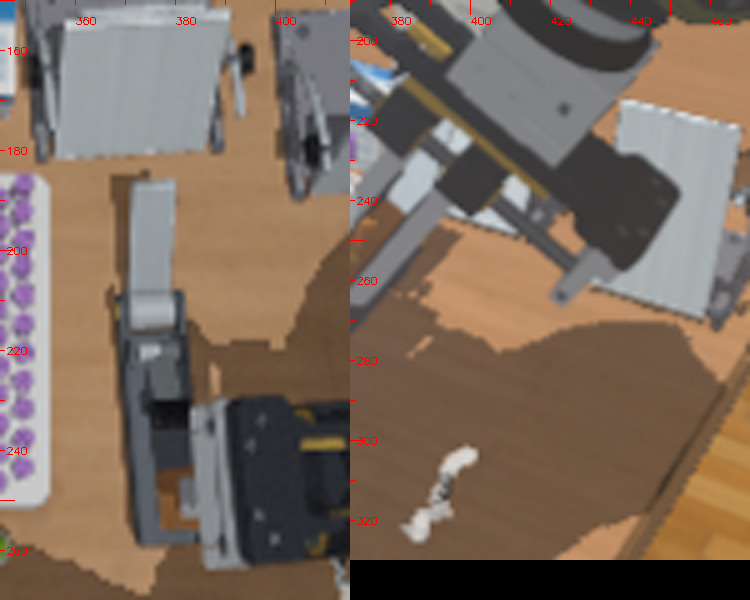

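The gauge is held about 25 mm up and is nearly parallel to the board: nose centre at top (376,211), board foot from (354,181) to (383,179). I'll check the lateral offset.

Run:
```python
from h import *
for uv,z in(((370,210.5),.045),((381.5,210),.045),((376,213),.05),((372.5,258.5),.024),((371.2,186),.095),((379,185.5),.095)):
    print(uv,plane("top",(uv[0]-.4,uv[1]-.4),z).round(4))
g=np.array([.4911,-.0282]); M=R.from_euler('z',.064).as_matrix()[:2,:2]
print("pred hinge",g-M@[-.098,-.022],"nose sides",g-M@[-.098,-.022]+M@[-.012,.017],"rear left",g-M@[-.098,-.022]+M@[-.12,.017])
```

```text
(370, 210.5) [0.5897 0.0139 0.045 ]
(381.5, 210) [ 0.5907 -0.0152  0.045 ]
(376, 213) [ 5.824e-01 -4.000e-04  5.000e-02]
(372.5, 258.5) [0.4695 0.0084 0.024 ]
(371.2, 186) [0.6423 0.0156 0.095 ]
(379, 185.5) [ 0.6433 -0.0033  0.095 ]
pred hinge [5.87492325e-01 2.26785685e-05] nose sides [0.57442964 0.0162204 ] rear left [0.46665074 0.00931312]
```

>>> jog_arm --pt "0 -0.005 0.009 0 0 0 -1" --pt "0 -0.004 0.007 0 0 0 -1" --pt "0 -0.002 0.0035 0 0 0 -1" --pt "0 -0.001 0.0015 0 0 0 -1" --pt "0 0 0 0 0 0 -1"

```text
time_s: 5.95
ee_pos: [0.4902, -0.0207, 0.0386]
eef_rot: [2.621, -0.001, -3.079]
force: [-2.6, -0.4, -1.8]
grip_width: 0.0139
grip_force: 58.0
```

```bash
python3 go.py .064 30 .5736 -.0254 .0549
```

```text
t 5.95 grasp now [ 0.4908 -0.0301  0.055 ] dworld [ 0.0828  0.0047 -0.    ]
rotvec [-0.003  -0.     -0.0015] shift before rot [-0.0829 -0.0004 -0.0003] after rot [-0.0829 -0.0005 -0.0003]
F [-2.6 -0.4 -1.8] q [-0.37  0.5   1.77  0.51  1.16 -2.28] w 0.0139 gf 57.99787223339081
```

>>> jog_arm --pt "0 -0.0005 0.001 0 0 0 -1" --pt "-0.008 0 0 0 0 0 -1" --pt "-0.01 0 0 0 0 0 -1" --pt "-0.01 0 0 0 0 0 -1" --pt "-0.01 0 0 0 0 0 -1"

```text
time_s: 6.45
ee_pos: [0.528, -0.0177, 0.0385]
eef_rot: [2.62, -0.001, -3.077]
force: [-12.7, -1.0, 13.4]
grip_width: 0.014
grip_force: 58.0
```

>>> jog_arm --pt "-0.006 0 0 0 0 0 -1" --pt "-0.005 0 0 0 0 0 -1" --pt "-0.005 0 0 0 0 0 -1" --pt "-0.004 0 0 0 0 0 -1" --pt "-0.004 0 0 0 0 0 -1"

```text
time_s: 6.95
ee_pos: [0.5516, -0.0162, 0.0385]
eef_rot: [2.62, -0.002, -3.077]
force: [-13.6, -1.3, 12.9]
grip_width: 0.0138
grip_force: 58.0
```

>>> jog_arm --pt "-0.002 0 0 0 0 0 -1" --pt "-0.002 0 0 0 0 0 -1" --pt "-0.002 0 0 0 0 0 -1" --pt "-0.002 0 0 0 0 0 -1" --pt "0 0 0 0 0 0 -1"

```text
time_s: 7.45
ee_pos: [0.5599, -0.0157, 0.0385]
eef_rot: [2.62, -0.001, -3.077]
force: [-8.4, -1.1, 11.3]
grip_width: 0.0139
grip_force: 58.0
```

```bash
python3 go.py .064 30 .5736 -.0254 .0549
```

```text
t 7.45 grasp now [ 0.5605 -0.0251  0.0548] dworld [ 0.0131 -0.0003  0.0001]
rotvec [-0.0019 -0.0011 -0.0005] shift before rot [-0.0131 -0.0009 -0.0007] after rot [-0.0131 -0.0009 -0.0007]
F [-8.4 -1.1 11.3] q [-0.32  0.62  1.57  0.52  1.21 -2.2 ] w 0.0139 gf 58.00820231437683
```

>>> jog_arm --pt "0 0.0003 -0.0005 0 0 0 -1" --pt "-0.002 0 0 0 0 0 -1" --pt "-0.002 0 0 0 0 0 -1" --pt "-0.002 0 0 0 0 0 -1" --pt "-0.002 0 0 0 0 0 -1"

```text
time_s: 7.95
ee_pos: [0.5678, -0.0154, 0.0386]
eef_rot: [2.621, -0.001, -3.078]
force: [-7.6, -0.2, 6.5]
grip_width: 0.0137
grip_force: 58.0
```

>>> jog_arm --pt "-0.001 0 0 0 0 0 -1" --pt "-0.001 0 0 0 0 0 -1"

```text
time_s: 8.15
ee_pos: [0.5697, -0.0152, 0.0386]
eef_rot: [2.62, -0.001, -3.078]
force: [-7.1, -0.4, 5.9]
grip_width: 0.0137
grip_force: 58.0
```

>>> jog_arm --pt "-0.001 0 0 0 0 0 -1" --pt "-0.001 0 0 0 0 0 -1"

```text
time_s: 8.35
ee_pos: [0.5717, -0.0151, 0.0386]
eef_rot: [2.62, -0.002, -3.078]
force: [-13.8, -2.6, 9.8]
grip_width: 0.0136
grip_force: 58.0
```

>>> jog_arm --pt "0 0 0 0 0 0 -1" --pt "-0.0005 0 0 0 0 0 -1" --pt "0 0 0 0 0 0 -1"

```text
time_s: 8.65
ee_pos: [0.5717, -0.0152, 0.0386]
eef_rot: [2.62, -0.003, -3.077]
force: [-12.5, -2.0, 8.1]
grip_width: 0.0138
grip_force: 58.0
```

```bash
python3 go.py .064 30 .5736 -.0254 .0549
python3 - <<'E'
from h import *
shot([("top",345,140,60,70,7),("scene",375,180,90,140,4)],"pics/g5.png")
E
```

```text
t 8.65 grasp now [ 0.5723 -0.0245  0.0549] dworld [ 0.0013 -0.0009  0.    ]
rotvec [-0.0022 -0.0023 -0.001 ] shift before rot [-0.0013 -0.0008 -0.0005] after rot [-0.0013 -0.0008 -0.0005]
F [-12.5  -2.    8.1] q [-0.31  0.64  1.53  0.51  1.22 -2.19] w 0.0138 gf 58.00569534301758
```

View pics/g5.png

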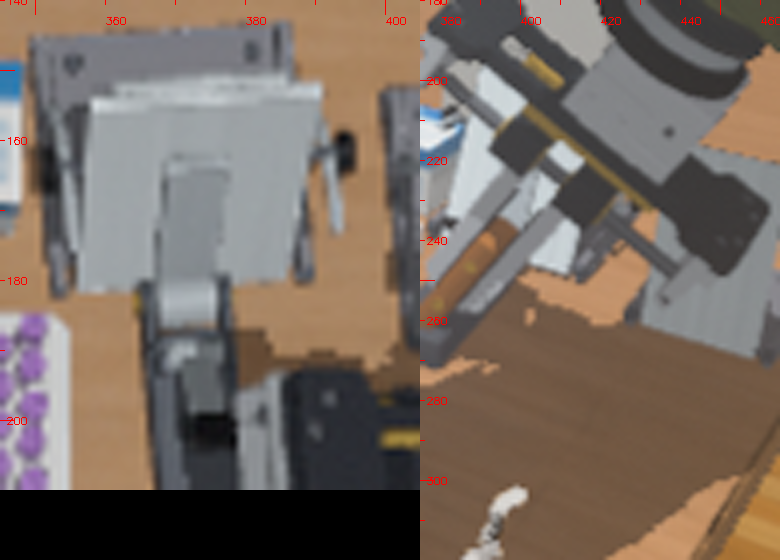

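The blade now lies on the wide board, from tip (369,163) down to foot (370,181). The arm stopped short of its command and the force rose, so I'll push slightly more to confirm knuckle contact.

>>> jog_arm --pt "-0.0007 0 0 0 0 0 -1" --pt "0 0 0 0 0 0 -1"

```text
time_s: 8.95
ee_pos: [0.5718, -0.0152, 0.0387]
eef_rot: [2.62, -0.004, -3.077]
force: [-19.2, -3.1, 12.2]
grip_width: 0.0137
grip_force: 58.0
```

>>> jog_arm --pt "-0.0007 0 0 0 0 0 -1" --pt "0 0 0 0 0 0 -1"

```text
time_s: 9.15
ee_pos: [0.5719, -0.0153, 0.0388]
eef_rot: [2.62, -0.005, -3.076]
force: [-24.6, -5.3, 16.7]
grip_width: 0.0139
grip_force: 58.0
```

>>> jog_arm --pt "0.001 0 -0.0004 0 0 0 -1" --pt "0 0 0 0 0 0 -1" --pt "0 0 0 0 0 0 -0.6" --pt "0 0 0 0 0 0 -0.3" --pt "0 0 0 0 0 0 -0.2"

```text
time_s: 9.65
ee_pos: [0.5735, -0.0155, 0.0387]
eef_rot: [2.622, 0.001, -3.079]
force: [0.2, -0.0, -0.5]
grip_width: 0.0314
grip_force: 0.0
```

>>> jog_arm --pt "0 0 -0.008 0 0 0 -0.2" --pt "0 0 -0.02 0 0 0 -0.2" --pt "0 0 -0.025 0 0 0 -0.2" --pt "0 0 -0.025 0 0 0 -0.2" --pt "0 0 -0.02 0 0 0 -0.2"

```text
time_s: 10.15
ee_pos: [0.5766, -0.0651, 0.1254]
eef_rot: [2.623, 0.001, -3.079]
force: [-0.1, 0.7, -0.4]
grip_width: 0.0376
grip_force: 0.0
```

>>> jog_arm --pt "0 0 0 0.13 0 0 -0.6" --pt "0 0 0 0.13 0 0 -1" --pt "0 0 0 0.13 0 0 -1" --pt "0 0 0 0.13 0 0 -1" --pt "0 0 0 0 0 0 -1"

```text
time_s: 10.65
ee_pos: [0.5766, -0.0622, 0.1247]
eef_rot: [-3.138, 0.001, -3.076]
force: [-0.5, 0.1, -0.0]
grip_width: 0.0022
grip_force: 0.0
```

Run:
```python
from h import *
g=np.array([.5724,-.0245]); M=R.from_euler('z',.064).as_matrix()[:2,:2]
h=g-M@[-.098,-.022]; print("hinge",h,"pad",h+M@[-.060,0],"paddown",h+M@[-.066,0])
from go import main
p=h+M@[-.059,0]
main(.064,0,[p[0],p[1],.075+ctrl.pinch_z])
shot([("top",345,150,60,80,6),("scene",370,190,90,120,4)],"pics/g6.png")
```

```text
hinge [0.66879233 0.00372268] pad [ 6.08915164e-01 -1.14700528e-04] paddown [ 6.02927447e-01 -4.98438438e-04]
t 10.65 grasp now [ 0.5765 -0.0622  0.1435] dworld [ 0.0334  0.0622 -0.0497]
rotvec [-0.0034  0.0014  0.0018] shift before rot [-0.0373  0.06    0.0496] after rot [-0.0373  0.0599  0.0497]
F [-0.5  0.1 -0. ] q [-0.17  0.44  1.52 -0.    1.17 -1.8 ] w 0.0022 gf 0.0
```

View pics/g6.png

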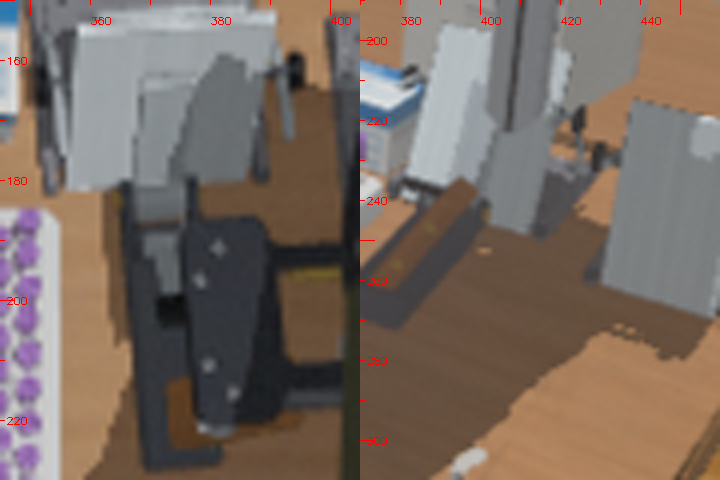

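The blade is still flat on the board after release. The lever pad is at top (371.5,201.5). I'll check its position before pressing.

Run:
```python
from h import *
for uv,z in(((371.3,201.5),.058),((368.9,228),.01)): print(plane("top",(uv[0]-.4,uv[1]-.4),z).round(4))
```

```text
[0.6105 0.0117 0.058 ]
[0.5487 0.0137 0.01  ]
```

>>> jog_arm --pt "-0.012 0.02 0 0 0 0 -1" --pt "-0.012 0.02 0 0 0 0 -1" --pt "-0.012 0.02 0 0 0 0 -1" --pt "0 0 0 0 0 0 -1"

```text
time_s: 11.15
ee_pos: [0.609, -0.001, 0.1231]
eef_rot: [3.139, -0.001, -3.078]
force: [-0.1, -0.3, -0.6]
grip_width: 0.0003
grip_force: 0.0
```

```bash
python3 go.py .064 0 .610 0 .0785
```

```text
t 11.15 grasp now [ 0.609  -0.0011  0.1419] dworld [ 0.001   0.001  -0.0634]
rotvec [ 0.0027 -0.001  -0.0008] shift before rot [-0.0011  0.0008  0.0634] after rot [-0.001   0.001   0.0634]
F [-0.1 -0.3 -0.6] q [-0.06  0.5   1.43  0.    1.21 -1.7 ] w 0.0003 gf 0.0
```

>>> jog_arm --pt "-0.001 0.001 0.015 0 0 0 -1" --pt "0 0 0.02 0 0 0 -1" --pt "0 0 0.02 0 0 0 -1" --pt "0 0 0.004 0 0 0 -1" --pt "0 0 0 0 0 0 -1"

```text
time_s: 11.65
ee_pos: [0.6087, -0.0018, 0.0636]
eef_rot: [3.141, -0.002, -3.08]
force: [-0.0, -0.6, 0.4]
grip_width: 0.0002
grip_force: 0.0
```

>>> jog_arm --pt "0 0 0.004 0 0 0 -1" --pt "0 0 0.004 0 0 0 -1" --pt "0 0 0.004 0 0 0 -1" --pt "0.001 0 0.004 0 0 0 -1" --pt "0.001 0 0.004 0 0 0 -1"

```text
time_s: 12.15
ee_pos: [0.6074, -0.0011, 0.0451]
eef_rot: [-3.141, 0.0, -3.079]
force: [-2.7, -1.0, 4.7]
grip_width: 0.0005
grip_force: 2.1
```

>>> jog_arm --pt "0.001 0 0.003 0 0 0 -1" --pt "0.001 0 0.003 0 0 0 -1" --pt "0 0 0.002 0 0 0 -1" --pt "0 0 0.001 0 0 0 -1" --pt "0 0 0 0 0 0 -1"

```text
time_s: 12.65
ee_pos: [0.6053, -0.001, 0.0353]
eef_rot: [-3.141, -0.0, -3.079]
force: [-0.1, 0.7, 1.6]
grip_width: 0.0009
grip_force: 0.6
```

>>> jog_arm --pt "0 0 0.002 0 0 0 -1" --pt "0 0 0.001 0 0 0 -1" --pt "0 0 0.001 0 0 0 -1" --pt "0 0 0.0005 0 0 0 -1" --pt "0 0 0 0 0 0 -1"

```text
time_s: 13.15
ee_pos: [0.6053, -0.0011, 0.0315]
eef_rot: [-3.141, -0.0, -3.079]
force: [-5.7, -0.7, 10.6]
grip_width: 0.0005
grip_force: 5.2
```

>>> jog_arm --pt "0 0 0.0005 0 0 0 -1" --pt "0 0 0 0 0 0 -1"

```text
time_s: 13.35
ee_pos: [0.6053, -0.0011, 0.0314]
eef_rot: [-3.141, -0.0, -3.079]
force: [-7.6, -0.8, 14.0]
grip_width: 0.0006
grip_force: 7.1
```

>>> jog_arm --pt "0 0 0.0006 0 0 0 -1" --pt "0 0 0 0 0 0 -1" --pt "0 0 -0.004 0 0 0 -1" --pt "0 0 -0.015 0 0 0 -1" --pt "0 0 -0.02 0 0 0 -1"

```text
time_s: 13.85
ee_pos: [0.605, -0.001, 0.0691]
eef_rot: [3.142, -0.001, -3.079]
force: [-0.1, 0.2, -0.5]
grip_width: 0.0006
grip_force: 0.0
```

>>> jog_arm --pt "0 0 -0.025 0 0 0 -1" --pt "0 0 -0.03 0 0 0 -1" --pt "0.008 -0.02 0 0 0 0 -0.6" --pt "0.012 -0.02 0 0 0 0 -0.3" --pt "0.012 -0.02 0 0 0 0 -0.2"

```text
time_s: 14.35
ee_pos: [0.577, -0.0635, 0.1248]
eef_rot: [-3.141, 0.001, -3.078]
force: [0.5, -1.1, 1.0]
grip_width: 0.0213
grip_force: 0.0
```

>>> jog_arm --pt "0 0 0 -0.13 0 0 -0.2" --pt "0 0 0 -0.13 0 0 -0.2" --pt "0 0 0 -0.13 0 0 -0.2" --pt "0 0 0 -0.13 0 0 -0.2" --pt "0 0 0 0 0 0 -0.2"

```text
time_s: 14.85
ee_pos: [0.5769, -0.0648, 0.1231]
eef_rot: [2.618, -0.002, -3.082]
force: [-0.4, -0.1, 0.2]
grip_width: 0.0376
grip_force: 0.0
```

```bash
python3 go.py .064 30 .5728 -.0247 .0553
python3 - <<'E'
from h import *
shot([("top",345,140,70,95,6),("scene",370,180,90,130,4)],"pics/g7.png")
E
```

```text
t 14.85 grasp now [ 0.5775 -0.0742  0.1394] dworld [-0.0047  0.0495 -0.0841]
rotvec [-0.0002  0.0006 -0.0045] shift before rot [0.0016 0.001  0.0977] after rot [0.0015 0.001  0.0977]
F [-0.4 -0.1  0.2] q [-0.39  0.56  1.43  0.47  1.41 -2.16] w 0.0376 gf 0.0
```

View pics/g7.png

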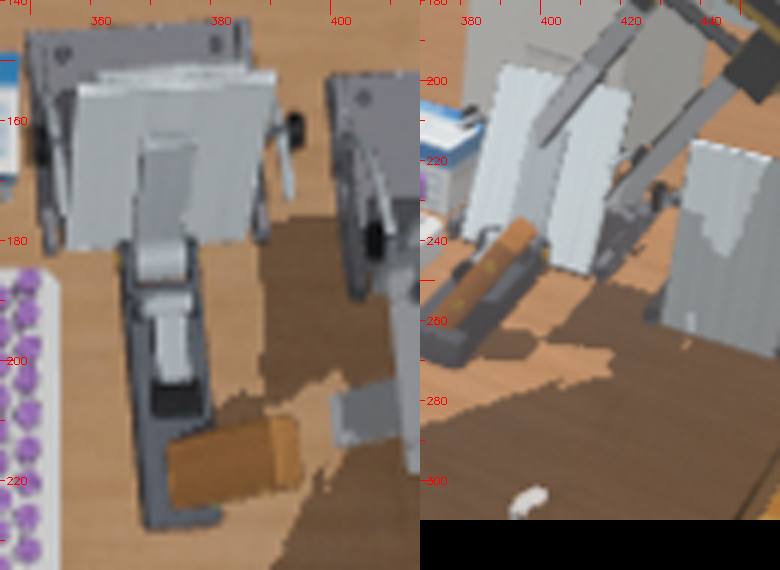

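The lever is down: pad at top (372,207), lying low. The blade is still flush at (371,163)–(371,181) and the board edge hasn't moved. That was my tenth picture, so from here I'll work from numbers. Regripping now.

>>> jog_arm --pt "0.0015 0.001 0.025 0 0 -0.004 -0.2" --pt "0 0 0.03 0 0 0 -0.2" --pt "0 0 0.025 0 0 0 -0.2" --pt "0 0 0.0175 0 0 0 -0.2" --pt "0 0 0 0 0 0 -0.2" --squeeze 10

```text
time_s: 15.45
ee_pos: [0.5717, -0.0118, 0.0388]
eef_rot: [2.623, -0.0, -3.072]
force: [0.7, 0.2, -0.2]
grip_width: 0.0376
grip_force: 0.0
```

```bash
python3 go.py .064 30 .5728 -.0247 .0553
```

```text
t 15.45 grasp now [ 0.5724 -0.0211  0.0552] dworld [ 0.0005 -0.0035  0.0002]
rotvec [-0.0053 -0.003   0.0046] shift before rot [-0.0002 -0.003  -0.0019] after rot [-0.0003 -0.0029 -0.0019]
F [ 0.7  0.2 -0.2] q [-0.31  0.64  1.54  0.51  1.22 -2.19] w 0.0376 gf 0.0
```

>>> jog_arm --pt "0 0 0 0 0 0 -0.5" --pt "0 0 0 0 0 0 -0.6" --pt "0 0 0 0 0 0 -1" --pt "0 0 0 0 0 0 -1" --pt "0 0 0 0 0 0 -1"

```text
time_s: 15.95
ee_pos: [0.5728, -0.0144, 0.0403]
eef_rot: [2.622, 0.002, -3.076]
force: [-1.3, -4.9, 4.4]
grip_width: 0.0141
grip_force: 10.0
```

>>> jog_arm --pt "0 0 0 0 0 0 -1" --pt "0 0 0 0 0 0 -1" --squeeze 58

```text
time_s: 16.15
ee_pos: [0.5729, -0.0143, 0.0403]
eef_rot: [2.622, 0.003, -3.076]
force: [0.6, -6.2, 5.5]
grip_width: 0.0136
grip_force: 57.9
```

```bash
python3 go.py .064 30 .5728 -.0247 .0553
```

```text
t 16.15 grasp now [ 0.5735 -0.0236  0.0566] dworld [-0.0007 -0.001  -0.0013]
rotvec [-0.0044  0.0014  0.003 ] shift before rot [ 0.0008 -0.0015  0.0007] after rot [ 0.0008 -0.0015  0.0006]
F [ 0.6 -6.2  5.5] q [-0.31  0.64  1.53  0.51  1.22 -2.19] w 0.0136 gf 57.93883681297302
```

>>> jog_arm --pt "0.003 0 0 0 0 0 -1" --pt "0.006 0 0 0 0 0 -1" --pt "0.011 0 0 0 0 0 -1" --pt "0.01 0.005 -0.008 0 0 0 -1" --pt "0.01 0.005 -0.009 0 0 0 -1"

```text
time_s: 16.65
ee_pos: [0.5311, -0.0159, 0.0585]
eef_rot: [2.621, -0.001, -3.075]
force: [0.4, 0.5, -5.0]
grip_width: 0.0136
grip_force: 57.9
```

>>> jog_arm --pt "0.015 0 0 0 0 0 -1" --pt "0.015 0 0 0 0 0 -1" --pt "0.01 0 0 0 0 0 -1" --pt "0 -0.01 -0.006 0 0 0 -1" --pt "0 -0.016 -0.009 0 0 0 -1"

```text
time_s: 17.15
ee_pos: [0.4946, -0.049, 0.0594]
eef_rot: [2.622, 0.001, -3.074]
force: [0.6, 0.3, -6.2]
grip_width: 0.0139
grip_force: 57.9
```

>>> jog_arm --pt "0 -0.017 -0.01 0 0 0 -1" --pt "0 -0.017 -0.01 0 0 0 -1" --pt "0 -0.017 -0.01 0 0 0 -1" --pt "0 -0.016 -0.009 0 0 0 -1" --pt "0 -0.011 -0.006 0 0 0 -1"

```text
time_s: 17.65
ee_pos: [0.5008, -0.1403, 0.0595]
eef_rot: [2.622, 0.002, -3.076]
force: [-0.4, 0.7, -5.3]
grip_width: 0.0138
grip_force: 57.9
```

>>> jog_arm --pt "0 0 0 0 0 0 -1" --pt "0 0 0 0 0 0 -1"

```text
time_s: 17.85
ee_pos: [0.5005, -0.1385, 0.0595]
eef_rot: [2.621, 0.001, -3.075]
force: [-0.1, 1.0, -5.8]
grip_width: 0.014
grip_force: 57.9
```

```bash
python3 go.py .066 30 .5506 -.1508 .0563
python3 - <<'E'
from h import *
im=ctrl.camera("top"); cv2.imwrite("pics/t8.png",im)
E
```

```text
t 17.85 grasp now [ 0.5011 -0.1478  0.0759] dworld [ 0.0495 -0.0029 -0.0195]
rotvec [-0.0033  0.0009  0.0007] shift before rot [-0.0492 -0.0151  0.0139] after rot [-0.0492 -0.0151  0.0138]
F [-0.1  1.  -5.8] q [-0.56  0.57  1.6   0.43  1.32 -2.37] w 0.014 gf 57.93718099594116
```

>>> jog_arm --pt "0 -0.005 0.003 0 0 0 -1" --pt "0 -0.004 0.005 0 0 0 -1" --pt "0 -0.003 0.003 0 0 0 -1" --pt "0 -0.002 0.0015 0 0 0 -1" --pt "0 -0.001 0.001 0 0 0 -1"

```text
time_s: 18.4
ee_pos: [0.501, -0.145, 0.0403]
eef_rot: [2.621, 0.001, -3.075]
force: [0.1, 0.3, -0.4]
grip_width: 0.0134
grip_force: 57.9
```

>>> jog_arm --pt "0 0 0 0 0 0 -1"

```text
time_s: 18.5
ee_pos: [0.5011, -0.145, 0.0406]
eef_rot: [2.622, 0.002, -3.075]
force: [0.2, -0.3, -7.0]
grip_width: 0.0139
grip_force: 57.9
```

```bash
python3 go.py .066 30 .5506 -.1508 .0555
```

```text
t 18.5 grasp now [ 0.5017 -0.1543  0.0569] dworld [ 0.0489  0.0036 -0.0014]
rotvec [-0.0037  0.0013  0.001 ] shift before rot [-0.049  -0.0004  0.0014] after rot [-0.049  -0.0004  0.0014]
F [ 0.2 -0.3 -7. ] q [-0.56  0.6   1.59  0.43  1.3  -2.39] w 0.0139 gf 57.93718099594116
```

>>> jog_arm --pt "0 -0.0004 0.0006 0 0 0 -1" --pt "0 0 0 0 0 0 -1"

```text
time_s: 18.7
ee_pos: [0.5012, -0.1451, 0.0403]
eef_rot: [2.622, 0.002, -3.075]
force: [0.1, -0.9, 0.3]
grip_width: 0.0139
grip_force: 57.9
```

>>> jog_arm --pt "0 -0.0002 0.0004 0 0 0 -1" --pt "0 0 0 0 0 0 -1"

```text
time_s: 18.9
ee_pos: [0.5012, -0.1451, 0.0403]
eef_rot: [2.622, 0.002, -3.075]
force: [-2.3, -0.7, 5.5]
grip_width: 0.014
grip_force: 57.9
```

>>> jog_arm --pt "-0.004 0 0 0 0 0 -1" --pt "-0.005 0 0 0 0 0 -1" --pt "-0.005 0 0 0 0 0 -1" --pt "-0.004 0 0 0 0 0 -1" --pt "-0.003 0 0 0 0 0 -1"

```text
time_s: 19.4
ee_pos: [0.5215, -0.1434, 0.0402]
eef_rot: [2.62, 0.0, -3.074]
force: [-8.8, -0.6, 8.6]
grip_width: 0.014
grip_force: 58.0
```

>>> jog_arm --pt "-0.002 0 0 0 0 0 -1" --pt "-0.002 0 0 0 0 0 -1" --pt "-0.002 0 0 0 0 0 -1" --pt "-0.002 0 0 0 0 0 -1" --pt "-0.002 0 0 0 0 0 -1"

```text
time_s: 19.9
ee_pos: [0.5312, -0.1427, 0.0402]
eef_rot: [2.62, -0.0, -3.074]
force: [-10.3, -0.2, 7.9]
grip_width: 0.0138
grip_force: 58.0
```

>>> jog_arm --pt "-0.002 0 0 0 0 0 -1" --pt "-0.002 0 0 0 0 0 -1" --pt "-0.002 0 0 0 0 0 -1" --pt "-0.001 0 0 0 0 0 -1"

```text
time_s: 20.3
ee_pos: [0.5382, -0.1423, 0.0402]
eef_rot: [2.62, 0.0, -3.074]
force: [-10.1, -1.1, 7.8]
grip_width: 0.0136
grip_force: 58.0
```

```bash
python3 go.py .066 30 .5506 -.1508 .0555
```

```text
t 20.3 grasp now [ 0.5389 -0.1516  0.0565] dworld [ 0.0117  0.0008 -0.001 ]
rotvec [-0.0023 -0.0008  0.0014] shift before rot [-0.0118 -0.0005  0.0009] after rot [-0.0118 -0.0004  0.0009]
F [-10.1  -1.1   7.8] q [-0.53  0.66  1.49  0.44  1.32 -2.35] w 0.0136 gf 57.96808183193207
```

>>> jog_arm --pt "-0.002 0 0 0 0 0 -1" --pt "-0.002 0 0 0 0 0 -1" --pt "-0.001 0 0 0 0 0 -1"

```text
time_s: 20.6
ee_pos: [0.5433, -0.1419, 0.0402]
eef_rot: [2.62, 0.0, -3.074]
force: [-10.0, -0.7, 8.6]
grip_width: 0.0138
grip_force: 58.0
```

>>> jog_arm --pt "-0.001 0 0 0 0 0 -1" --pt "-0.001 0 0 0 0 0 -1"

```text
time_s: 20.8
ee_pos: [0.5452, -0.1418, 0.0402]
eef_rot: [2.62, 0.0, -3.074]
force: [-10.1, -0.9, 7.7]
grip_width: 0.0137
grip_force: 58.0
```

>>> jog_arm --pt "-0.001 0 0 0 0 0 -1" --pt "-0.001 0 0 0 0 0 -1"

```text
time_s: 21.0
ee_pos: [0.5472, -0.1417, 0.0402]
eef_rot: [2.62, 0.0, -3.074]
force: [-9.4, -0.7, 7.9]
grip_width: 0.0135
grip_force: 58.0
```

>>> jog_arm --pt "-0.001 0 0 0 0 0 -1" --pt "-0.001 0 0 0 0 0 -1"

```text
time_s: 21.2
ee_pos: [0.5492, -0.1415, 0.0402]
eef_rot: [2.62, 0.0, -3.074]
force: [-9.1, -0.4, 7.4]
grip_width: 0.0138
grip_force: 58.0
```

>>> jog_arm --pt "-0.001 0 0 0 0 0 -1" --pt "0 0 0 0 0 0 -1"

```text
time_s: 21.4
ee_pos: [0.5503, -0.1415, 0.0402]
eef_rot: [2.62, 0.0, -3.074]
force: [-8.3, 0.0, 6.7]
grip_width: 0.0135
grip_force: 58.0
```

>>> jog_arm --pt "-0.001 0 0 0 0 0 -1" --pt "0 0 0 0 0 0 -1"

```text
time_s: 21.6
ee_pos: [0.5509, -0.1415, 0.0402]
eef_rot: [2.62, -0.0, -3.074]
force: [-11.1, -0.6, 8.2]
grip_width: 0.0137
grip_force: 58.0
```

>>> jog_arm --pt "-0.0007 0 0 0 0 0 -1" --pt "0 0 0 0 0 0 -1"

```text
time_s: 21.8
ee_pos: [0.5511, -0.1415, 0.0402]
eef_rot: [2.62, -0.002, -3.074]
force: [-16.9, -2.2, 10.8]
grip_width: 0.0137
grip_force: 58.0
```

>>> jog_arm --pt "-0.0007 0 0 0 0 0 -1" --pt "0 0 0 0 0 0 -1"

```text
time_s: 22.0
ee_pos: [0.5512, -0.1416, 0.0403]
eef_rot: [2.62, -0.003, -3.073]
force: [-22.3, -3.3, 13.4]
grip_width: 0.0133
grip_force: 58.0
```

>>> jog_arm --pt "0.001 0 -0.0004 0 0 0 -1" --pt "0 0 0 0 0 0 -1" --pt "0 0 0 0 0 0 -0.6" --pt "0 0 0 0 0 0 -0.3" --pt "0 0 0 0 0 0 -0.2"

```text
time_s: 22.5
ee_pos: [0.5527, -0.1419, 0.0401]
eef_rot: [2.622, 0.002, -3.075]
force: [0.8, 0.9, 0.1]
grip_width: 0.0316
grip_force: 0.0
```

>>> jog_arm --pt "0 0 -0.008 0 0 0 -0.2" --pt "0 0 -0.02 0 0 0 -0.2" --pt "0 0 -0.025 0 0 0 -0.2" --pt "0 0 -0.025 0 0 0 -0.2" --pt "0 0 -0.02 0 0 0 -0.2"

```text
time_s: 23.0
ee_pos: [0.5557, -0.1915, 0.1269]
eef_rot: [2.623, 0.003, -3.076]
force: [0.0, 0.2, 0.8]
grip_width: 0.0378
grip_force: 0.0
```

>>> jog_arm --pt "0.02 0 -0.02 0 0 0 -0.2" --pt "0.03 0 -0.02 0 0 0 -0.2" --pt "0.03 0 -0.02 0 0 0 -0.2" --pt "0.03 0 0 0 0 0 -0.2" --pt "0 0 0 0 0 0 -0.2"

```text
time_s: 23.5
ee_pos: [0.4456, -0.2284, 0.1781]
eef_rot: [2.623, 0.002, -3.078]
force: [0.6, 0.3, -1.2]
grip_width: 0.0376
grip_force: 0.0
```

Run:
```python
from h import *
from scipy.optimize import least_squares
im=cv2.cvtColor(ctrl.camera("top"),cv2.COLOR_RGB2GRAY).astype(np.float32)
old=cv2.cvtColor(cv2.imread("pics/top0.png"),cv2.COLOR_BGR2GRAY).astype(np.float32)
def pr(p,w,z,yy):
    M=R.from_euler('z',p[2])*R.from_euler('y',p[3]); return proj("top",M.apply([(0,y,z) for y in yy])+[p[0],p[1],.009])
# vertical-ish profile across the top edge for several tilts: strength of edge line at front-top edge
def score(p,w,img):
    yy=np.linspace(-.42*w,.42*w,41); yy=yy[np.abs(yy)>.014]
    a=pr(p,w,.105-.002,yy); b=pr(p,w,.105+.005,yy)
    f=lambda q:cv2.remap(img,q[:,0].astype(np.float32).reshape(1,-1),q[:,1].astype(np.float32).reshape(1,-1),1).ravel()
    return np.abs(f(b)-f(a)).mean()
for name,x,y,w in(("wide",.6788,.0035,.082),("narrow",.6558,-.122,.062)):
    for nm,img in(("old",old),("now",im)):
        t=np.radians(np.arange(0,36,.5)); s=[score([x,y,.064,a],w,img) for a in t]
        i=np.argsort(s)[::-1][:4]; print(name,nm,np.degrees(t[i]).round(1),np.array(s)[i].round(1))
ctrl_obs=ctrl.get_obs(); print(ctrl_obs["time_s"],ctrl_obs["force"].round(1))
# direct change check of wide stand region / vials between first and current picture
for n,(x0,y0,w,h) in {"wide":(345,140,50,45),"vials":(305,248,45,20),"box":(305,145,43,28)}.items():
    print(n,np.abs(im-old)[y0:y0+h,x0:x0+w].mean().round(2),np.abs(im-old)[y0:y0+h,x0:x0+w].max())
# column profile through narrow board right of the blade
print("profile now",im[145:195,431].astype(int).tolist())
```

```text
wide old [27.5 28.  27.  26.5] [39.2 37.6 37.4 33.6]
wide now [27.5 27.  28.  26.5] [39.9 38.1 38.1 34.4]
narrow old [6.5 3.5 6.  4. ] [46.7 45.6 39.7 37.8]
narrow now [25.  24.5 25.5 24. ] [53.2 50.2 48.2 45.3]
23.55 [ 0.1  0.1 -0.1]
wide 4.05 10.0
vials 4.35 50.0
box 4.23 7.0
profile now [110, 131, 134, 136, 135, 134, 131, 130, 132, 131, 131, 130, 129, 126, 126, 134, 174, 185, 153, 154, 153, 153, 152, 151, 151, 151, 150, 150, 151, 151, 151, 151, 151, 151, 152, 153, 154, 132, 102, 80, 65, 46, 49, 79, 131, 132, 133, 133, 133, 130]
```

Run:
```python
from h import *
rgb=ctrl.camera("top"); im=cv2.cvtColor(rgb,cv2.COLOR_RGB2GRAY).astype(np.float32)
old=cv2.cvtColor(cv2.imread("pics/top0.png"),cv2.COLOR_BGR2GRAY).astype(np.float32)
def samp(img,P):
    q=proj("top",P).astype(np.float32); return cv2.remap(img,q[:,0].reshape(1,-1),q[:,1].reshape(1,-1),1).ravel()
rot=R.from_euler('z',.064)
for name,x,y,w in(("wide",.6788,.0035,.082),("narrow",.6558,-.122,.062)):
  for nm,img in(("old",old),("now",im)):
    yy=np.linspace(-.38*w,.38*w,31); yy=yy[(np.abs(yy)>.016)]
    t=np.arange(0 if nm=="now" or name=="wide" else -2,34,1.)
    top=[samp(img,rot.apply([(.105*np.sin(a),v,.009+.105*np.cos(a)) for v in yy])+[x,y,0]).mean() for a in np.radians(t)] 
    d=np.arange(-10,8,1.)
    bot=[samp(img,rot.apply([(k/1e3,v,.004) for v in yy])+[x,y,0]).mean() for k in d]
    print(name,nm,"top from",t[0],np.array(top).astype(int).tolist(),"\n   bot from -10",np.array(bot).astype(int).tolist())
D=np.abs(im-old)[248:268,305:350]; i=np.argwhere(D>15)+[248,305]; print(len(i),i.min(0),i.max(0))
```

```text
wide old top from 0.0 [141, 142, 143, 144, 144, 144, 144, 144, 145, 145, 146, 147, 147, 147, 147, 147, 147, 147, 147, 147, 147, 151, 161, 165, 162, 156, 155, 149, 133, 119, 111, 107, 104, 103] 
   bot from -10 [126, 126, 126, 126, 125, 126, 127, 130, 134, 139, 143, 144, 145, 146, 146, 146, 146, 146]
wide now top from 0.0 [145, 146, 147, 149, 149, 149, 148, 149, 149, 150, 151, 151, 151, 152, 152, 152, 152, 152, 152, 152, 151, 155, 165, 169, 167, 161, 160, 153, 137, 123, 115, 110, 108, 107] 
   bot from -10 [131, 131, 130, 130, 130, 130, 132, 134, 139, 143, 147, 149, 150, 150, 150, 150, 150, 151]
narrow old top from -2.0 [110, 109, 112, 116, 117, 113, 149, 173, 174, 137, 120, 115, 119, 116, 114, 114, 115, 114, 110, 109, 109, 108, 110, 111, 112, 113, 114, 115, 116, 116, 116, 116, 117, 118, 118, 118] 
   bot from -10 [127, 127, 127, 126, 126, 125, 125, 124, 123, 122, 121, 120, 120, 120, 120, 120, 120, 120]
narrow now top from 0.0 [122, 122, 124, 125, 128, 128, 126, 121, 124, 125, 123, 123, 130, 140, 145, 147, 147, 150, 151, 151, 151, 154, 164, 169, 168, 151, 131, 123, 119, 120, 121, 122, 122, 123] 
   bot from -10 [105, 105, 106, 106, 106, 105, 104, 104, 110, 118, 126, 134, 142, 149, 150, 151, 151, 151]
7 [264 347] [267 349]
```

```bash
python3 -c "
from station import ctrl
print(ctrl.hand_in())"
```

```text
the job is handed in; nothing more can be done
None
```

The job is handed in at about 23.6 s of the 67 s: the gauge was locked on the wide board, carried over, and left standing let go against the narrow board; in the last picture the two slopes agree to within about 1°, the wide board hasn't moved, and nothing suggests the vials or carton were disturbed.

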